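Unscrew the desk fan's blade cap, whichever way its thread runs

TASK

The desk fan is being cleaned: its front guard is off, its head points at the ceiling and a clip keeps the blades from turning. Unscrew the round cap in the middle that holds the blades on; its thread may be left-hand or right-hand and nothing shows which, so try it both ways if need be, gripping the thin plastic gently, and never lean on the blades or guard or drop the cap. Lift the freed cap straight up, about 10 cm above the hub, and finish while still holding it there, upright and still, with everything else on the counter left where it is.

Things in the scene. Friction and masses are not known exactly. Their poses are not given: they have to be found in the camera images.
- cap: Grey plastic blade cap in the middle of the fan: ribbed round knob 40 mm across, 40 mm high (straight sides up to 32 mm, then a rounded nose), 25 to 50 g. Origin: centre of its underside, z up. Starts screwed home, underside on the hub 165 mm above the counter, x axis along the world's x within 2 degrees. Grip across its sides from above.
- cap_grip (a point): On the cap's axis, 25 mm above its underside: grip here. Coarse two-start thread, right-hand (off anticlockwise seen from above) or left-hand (off clockwise), 50:50 at each start, cannot be seen. Wrong way: stops dead within 5 degrees. Right way: turns almost freely, lifts off between 105 and 130 degrees, stops again at about 132. Grip with 10 to 30 N: at a stop the fingers then slip round it.
- cap_pointer (a point): Tip of the small moulded pointer on the cap's nose: 12 mm from the axis along the cap's x, 40 mm above its underside; it shows the turn made. The thread has play: a turned cap does not climb but stays down on the hub, also when let go part-way, until it is lifted. Wound hard against the second stop it may bind: ease back 5 degrees. Before 95 degrees the thread holds it against a pull.
- hub_top (a point): Centre of the hub's flat top, on the shaft's axis, 165 mm above the counter; the hub is 56 mm across. The shaft end inside the cap stands 16 mm proud of it: from a lift of 20 mm the cap is clear.
- rotor: The fan's grey rotor, fixed: hub 56 mm across, five blades out to 110 mm from the axis and at most 165 mm high. A small black spring clip nips one blade tip to the guard's rim so that it cannot turn; the clip reaches from 90 to 170 mm off the axis, 190 mm high, at about 88 degrees anticlockwise from x. Origin on the shaft's axis at counter height, axes along the world's.
- fan: White desk fan, head tilted to face the ceiling: round base 170 mm across, motor housing, bowl-shaped wire rear guard 250 mm across, rim 166 mm above the counter. Fixed on suction feet. Origin on the shaft's axis at counter height; x points away from the control knob on its base.
- front_guard: The fan's white wire front guard, taken off and lying flat: 257 mm across, 40 mm high; origin at the centre of its underside. Leave alone.
- model_car: Blue and black brick-built model racing car, 230 x 108 x 65 mm; origin under its centre, x forward. Leave alone.
- model_ship: Grey brick-built model spaceship, 235 x 110 x 48 mm; origin under its centre. Leave alone.
- mug: White mug, 80 mm across, 92 mm high; origin at the centre of its underside. Leave alone.
- screwdriver: Screwdriver, 190 mm long, lying on the robot's side of the fan; origin at its middle, underneath. Leave alone.
- dust_brush: Dusting brush, 220 mm long, lying flat; origin underneath. Leave alone.
- remote: White remote control, 120 x 38 x 15 mm, lying beside the fan; origin at the centre of its underside. Leave alone.

How it is judged:
By the outcome, as a careful person would: the job done as asked, in the order asked, and still so for the second after the job is handed in, while the arm keeps its last pose, push and grip.
It also fails if it takes over 58 s, if anything falls off the work surface, if the arm or the gripper's body presses on something with over 40 N, if the wrist force passes 120 N, or if a joint passes its speed limit or range.

ROBOT

A 6-joint arm with a two-finger parallel gripper is mounted at the origin on the work surface. World frame = base frame: x ahead of the robot, y to its left, z up, the work surface at z = 0. Lengths are in m, angles in degrees, forces in N, time in s.
With the tool pointing down it reaches from about 0.325 to 0.85 m from the base axis. Payload 15.5 kg.
Tool frame: the origin (TCP) lies on the centre line of the jaws, within the pads' length; the fingertips stand 14 mm ahead of it and the grasp point (between the pads) lies 5 mm behind it; z points along the fingers, y is the line along which they close (so a half turn about z gives the same grasp; the last joint's range is limited). The gripper opens to 91 mm and grips with 3 to 60 N. Pads are 32 mm wide; open, the fingers measure 118 mm over their backs; the gripper's body (76 mm by 178 mm) begins 60 mm behind the grasp point.
Start: joints at [-81.561, 28.281, 77.091, -0, 74.628, -5.472], TCP at [0.15, -0.607, 0.228] pointing down, gripper open.
Joint ranges: [-166.48, 166.48], [-47.26, 123.95], [12.59, 153.08], [-70.14, 250.14], [6.76, 159.57], [-176.63, 176.63]. Speed limits (degrees/s): [108.29, 108.29, 147.25, 172.46, 172.46, 172.46].

INTERFACE

Orientations are given as a 3x3 rotation matrix whose columns are the frame's x, y, z axes.
In Python, from cell import telemetry, get_image, get_calibration, hand_in gives the robot as it stands.
- The arm moves only by the tool send_rows, never from a script. Its argument "steps" is a list of rows, each a list of 5 numbers: the shift along the tool's x, y, z in mm, then the turn about the tool's z in rad, then the closure, from -1 (fully open) to 1 (shut). In form: [[x, y, z, twist, claw], ...]. A call has 1 to 20 rows; each row is the pose to reach, as a shift and turn from the pose commanded when the call began, along the tool's axes at that moment; what a row does not reach only later rows make up. A row lasts 1/10 s, in which the tool goes at most 50 mm and 8.59 degrees, less where a joint would pass 70% of its speed; a pose out of reach is approached as far as the arm can. A call with a gripper value outside its range is refused whole. The fingers move at their own pace and stop on an object; "grip_force" is the grip in N (left out, the last holds). Time passes only in rows, so rows that repeat a pose let the fingers close. It gives the time, the measured TCP pose, the force, the opening and the grip force at its end, in the units of the state.
- telemetry.get_state(): the state, without advancing time (a new reading comes with each control period).
- get_image(name): name is "scene" or "top" or "wrist"; returns the picture (420x560x3 uint8, blue, green, red); there is no depth.
- get_calibration(name): a dict with "mtx" (3x3 intrinsics, pixels), "dist" ([k1, k2, p1, p2, k3] as OpenCV has them; the pictures are not rectified), "world_from_camera" (4x4, takes a point from camera to world coordinates). Camera axes: x right, y up, looking along -z (the intrinsics and any distortion apply to the point x, -y, -z); pixel columns grow to the right and rows downward; lengths in m; the calibration is good to about 2 mm. A picture is of the moment at which its call begins: read the wrist's pose just before it. get_calibration takes no time and is no camera call; for the wrist camera it gives the pose at the moment of the call.
- hand_in(): hands the job in; it is judged then, once.
The state is a dict: "time": time; "qpos": joint angles; "dq": joint speeds; "effort": joint torques, N m; "ee_pos": TCP position; "tcp_rot": TCP orientation; "ft_force": force on the tool from outside, world axes, zero at the start; "wrist_torque": the same for the moment, N m; "width": finger opening in m; "finger_force": force on a finger pad.
Only numpy, scipy, OpenCV 4.12 (cv2) and the standard library are available. Lean on these libraries where they do the work, as an engineer would, in place of code of your own. Each camera call takes 0.05 s, during which the arm holds its last target. There are 200 camera calls.

## Working session

There is one attempt and no reset: what is moved stays moved. The work goes in short steps, Python scripts to look and compute and a tool call to move; the robot and the scene stay as the last step left them, time stands still between calls to the robot, and variables do not carry over. Pictures are saved under pics/ and viewed, at most 10 in all, crops included, and the job is handed in when it is done.

Besides the shell and the picture viewer there is one more tool, called after "Request:" as name([rows], argument=value, ...), one row to a line, values as JSON. send_rows: Moves the arm, as the interface text tells. Its arguments: {"type":"object","properties":{"steps":{"type":"array","items":{"type":"array","items":{"type":"number"}}},"grip_force":{"type":"number"}},"required":["steps"]}

```bash
mkdir -p pics; python3 - <<'E'
from cell import *
import cv2,numpy as np
a=get_image("scene");b=get_image("top")
cv2.imwrite("pics/s.png",a);cv2.imwrite("pics/t.png",b)
for n in("scene","top"):
    c=get_calibration(n);print(n,np.round(c["mtx"],1).tolist(),np.round(c["dist"],3),np.round(c["world_from_camera"],3).tolist())
s=telemetry.get_state();print(s["time"],s["ee_pos"],np.round(s["tcp_rot"],3).tolist(),s["width"])
E
```

```text
scene [[544.4, 0.0, 273.0], [0.0, 544.4, 207.4], [0.0, 0.0, 1.0]] [-0.096  0.     0.     0.     0.   ] [[0.07, -0.738, 0.671, 1.564], [0.998, 0.053, -0.046, -0.032], [-0.001, 0.673, 0.74, 1.27], [0.0, 0.0, 0.0, 1.0]]
top [[458.1, 0.0, 274.2], [0.0, 458.1, 212.6], [0.0, 0.0, 1.0]] [-0.086  0.     0.     0.     0.   ] [[-0.021, 0.979, -0.2, 0.269], [-1.0, -0.021, -0.001, 0.05], [-0.006, 0.2, 0.98, 1.526], [0.0, 0.0, 0.0, 1.0]]
0.1 [ 0.15021316 -0.6063491   0.22741595] [[0.971, 0.24, -0.0], [0.24, -0.971, 0.001], [0.0, -0.001, -1.0]] 0.09084069305906495
```

View pics/t.png

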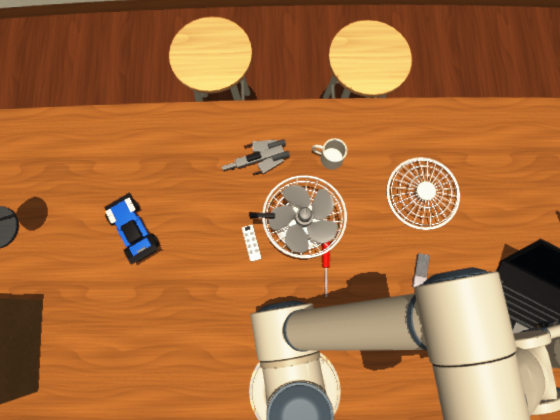

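View pics/s.png

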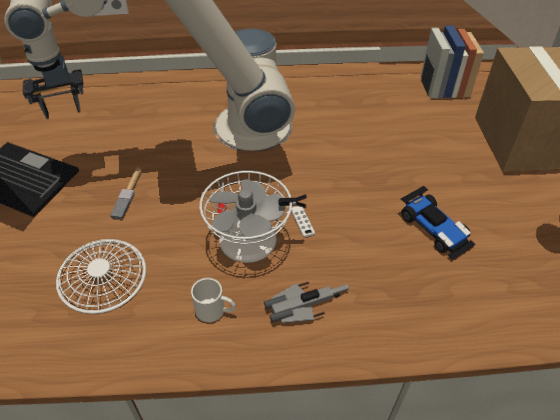

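The top view shows the cap near (304,214), with the clip on its left. The scene view shows the cap near (246,195). Next I'll cast rays and look at a zoomed crop.

```bash
cat > h.py <<'E'
from cell import *
import cv2,numpy as np
def ray(c,p):
    u=cv2.undistortPoints(np.array([[p]],float),c["mtx"],c["dist"])[0,0]
    T=c["world_from_camera"]; return T[:3,3],T[:3,:3]@np.array([u[0],-u[1],-1.])
def onz(c,p,z):
    o,d=ray(c,p); return o+d*(z-o[2])/d[2]
def two(r1,r2):
    (a,d),(b,e)=r1,r2
    s=np.linalg.lstsq(np.c_[d,-e],b-a,rcond=None)[0]
    p,q=a+d*s[0],b+e*s[1]; return (p+q)/2,np.linalg.norm(p-q)
E
python3 - <<'E'
from h import *
t=cv2.imread("pics/t.png");s=cv2.imread("pics/s.png")
A=cv2.resize(t[190:240,280:330],(400,400),interpolation=2);B=cv2.resize(s[175:225,221:271],(400,400),interpolation=2)
cv2.imwrite("pics/z.png",np.hstack([A,B]))
ct,cs=get_calibration("top"),get_calibration("scene")
print(onz(ct,(304.5,214),.2),onz(cs,(246,191),.205),two(ray(ct,(304.5,214)),ray(cs,(246,191))))
E
```

```text
[ 0.53433242 -0.03733538  0.2       ] [ 0.53221245 -0.03518795  0.205     ] (array([ 0.53315595, -0.03605813,  0.20607102]), np.float64(0.0017511819926107478))
```

View pics/z.png

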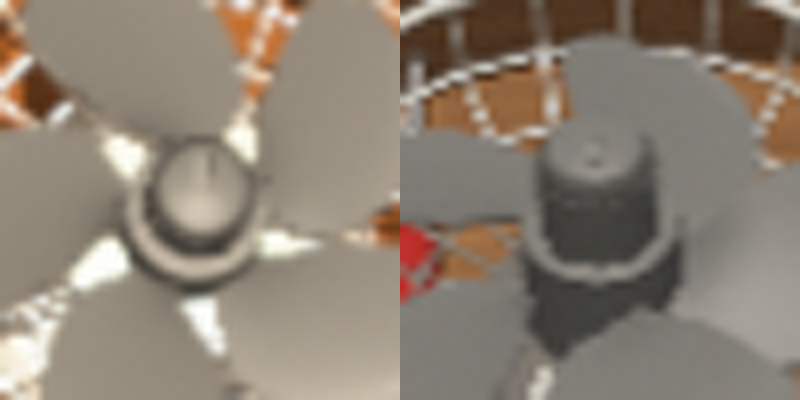

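The zoom puts the cap's rim centre at top pixel (305.5,213.2) and its nose in the scene view at (246,193). That gives (0.534,-0.037) at z about 0.205, which matches the given height. I'll move above it with joint 6 near mid-range and check from there with the wrist camera.

Request:
send_rows([
  [0, 0, -40, 0, -1],
  [30, -28, -80, 0, -1],
  [65, -58, -80, -0.1, -1],
  [100, -90, -80, -0.2, -1],
  [135, -122, -80, -0.3, -1],
  [170, -154, -80, -0.42, -1],
  [205, -186, -80, -0.54, -1],
  [240, -217, -80, -0.66, -1],
  [275, -248, -80, -0.78, -1],
  [310, -280, -80, -0.9, -1],
  [345, -312, -80, -1.02, -1],
  [380, -344, -80, -1.14, -1],
  [415, -375, -80, -1.26, -1],
  [450, -407, -80, -1.26, -1],
  [480, -434, -80, -1.26, -1],
  [500, -452, -80, -1.26, -1],
  [509, -460, -80, -1.26, -1],
  [509, -460, -80, -1.26, -1],
  [509, -460, -80, -1.26, -1],
])

```text
time: 2.0
ee_pos: [0.5332, -0.0385, 0.3077]
tcp_rot: [[0.068, 0.998, -0.001], [0.998, -0.068, -0.0], [-0.0, -0.001, -1.0]]
ft_force: [0.1, -0.1, 0.3]
width: 0.0912
finger_force: 0.0
```

```bash
python3 - <<'E'
from h import *
s=telemetry.get_state();c=get_calibration("wrist")
cv2.imwrite("pics/w.png",get_image("wrist"))
print(s["time"],s["qpos"],s["ee_pos"],np.round(s["tcp_rot"],3).tolist(),s["ft_force"])
np.save("cw.npy",c,allow_pickle=True);print(np.round(c["world_from_camera"],3).tolist())
E
```

```text
2.0 [-1.05127642e+01  1.68207993e+01  8.29573513e+01 -2.00908631e-02
  8.02567843e+01 -6.60988544e+00] [ 0.5332223  -0.03845132  0.30773239] [[0.068, 0.998, -0.001], [0.998, -0.068, -0.0], [-0.0, -0.001, -1.0]] [ 0.12009463 -0.09169811  0.34642684]
[[0.998, 0.066, 0.017, 0.539], [-0.068, 0.966, 0.25, 0.032], [-0.0, -0.251, 0.968, 0.464], [0.0, 0.0, 0.0, 1.0]]
```

View pics/w.png

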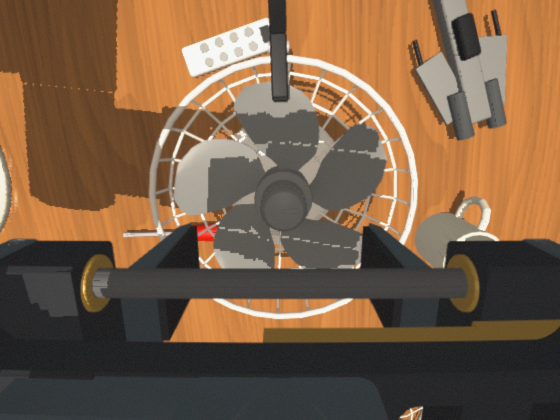

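The wrist view shows the hub disc centred near (283.5,199), with the cap's nose circle near (284,210). I'll refine this and compare.

```bash
python3 - <<'E'
from h import *
c=np.load("cw.npy",allow_pickle=True).item();w=cv2.imread("pics/w.png")
A=cv2.resize(w[150:250,225:345],(720,600),interpolation=2);cv2.imwrite("pics/wz.png",A)
print(onz(c,(283.5,199),.165),onz(c,(284,209),.2))
E
```

```text
[ 0.53791414 -0.03749142  0.165     ] [ 0.53788378 -0.03801206  0.2       ]
```

View pics/wz.png

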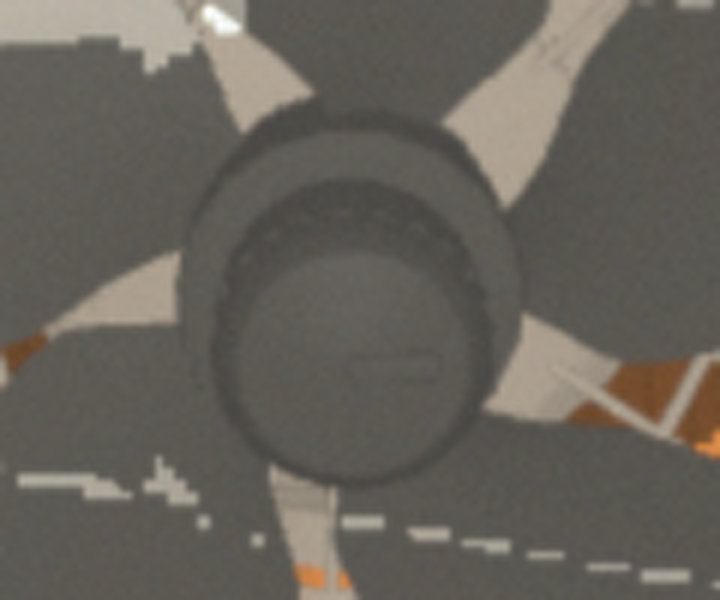

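The cap's side edges give a centre at column 283.6, so x is about 0.538 from the wrist against 0.534 from the other two cameras. y agrees at about -0.038. I'll descend around the cap with the jaws open at x = 0.537 and compare it directly with the fingers.

Request:
send_rows([
  [0.5, 3.5, 15, 0, -1],
  [0.5, 3.5, 35, 0, -1],
  [0.5, 3.5, 55, 0, -1],
  [0.5, 3.5, 75, 0, -1],
  [0.5, 3.5, 88, 0, -1],
  [0.5, 3.5, 95, 0, -1],
  [0.5, 3.5, 95, 0, -1],
  [0.5, 3.5, 95, 0, -1],
])

```text
time: 2.85
ee_pos: [0.5374, -0.038, 0.2135]
tcp_rot: [[0.069, 0.998, 0.001], [0.998, -0.069, -0.0], [-0.0, 0.001, -1.0]]
ft_force: [0.2, -0.3, -1.1]
width: 0.0914
finger_force: 0.0
```

```bash
python3 - <<'E'
from h import *
s=telemetry.get_state();c=get_calibration("wrist")
w=get_image("wrist")
cv2.imwrite("pics/w2.png",w)
cv2.imwrite("pics/w2z.png",cv2.resize(w[160:400,120:440],(800,600),interpolation=2))
np.save("cw2.npy",c,allow_pickle=True)
print(s["time"],s["qpos"],s["ee_pos"],np.round(c["world_from_camera"],4).tolist(),c["mtx"])
# TCP axis pts projected
T=np.linalg.inv(c["world_from_camera"]);R=s["tcp_rot"]
for l in(-40,0,14):
    p=s["ee_pos"]+R[:,2]*l/1000;q=T[:3,:3]@p+T[:3,3]
    print(l,cv2.projectPoints(np.array([[q[0],-q[1],-q[2]]]),np.zeros(3),np.zeros(3),c["mtx"],c["dist"])[0].ravel())
E
```

```text
2.85 [-1.03974953e+01  2.22352828e+01  9.04093471e+01 -2.81845438e-03
  6.73130607e+01 -6.46687316e+00] [ 0.53742035 -0.03803142  0.21354803] [[0.9976, 0.0668, 0.016, 0.5429], [-0.0687, 0.9658, 0.2502, 0.0321], [0.0012, -0.2507, 0.9681, 0.3699], [0.0, 0.0, 0.0, 1.0]] [[325.38692045   0.         279.46145003]
 [  0.         325.38692045 207.60357327]
 [  0.           0.           1.        ]]
-40 [277.51050755 304.55872287]
0 [277.91597026 263.21627692]
14 [278.0177658  252.85519803]
```

View pics/w2z.png

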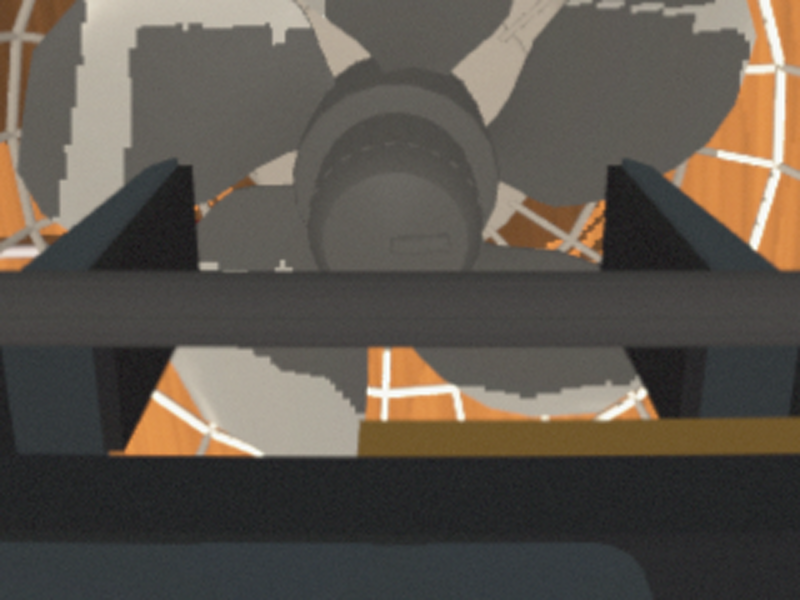

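The finger mid-line is at crop column 400.5 and the cap's centre is at 396. The cap is therefore about 1 mm towards -x, and the row agrees. I'll shift, descend and close gently.

Request:
send_rows([
  [0, -1, 8, 0, -1],
  [0, -1, 16, 0, -1],
  [0, -1, 23, 0, -1],
  [0, -1, 26, 0, -1],
  [0, -1, 26, 0, -0.5],
  [0, -1, 26, 0, -0.2],
  [0, -1, 26, 0, 0],
  [0, -1, 26, 0, 0.3],
  [0, -1, 26, 0, 0.6],
  [0, -1, 26, 0, 1],
  [0, -1, 26, 0, 1],
  [0, -1, 26, 0, 1],
  [0, -1, 26, 0, 1],
], grip_force=15)

```text
time: 4.2
ee_pos: [0.5363, -0.0375, 0.187]
tcp_rot: [[0.068, 0.998, 0.0], [0.998, -0.068, 0.0], [0.0, 0.0, -1.0]]
ft_force: [-1.1, 1.0, 1.6]
width: 0.0395
finger_force: 15.0
```

The grip is good at 39.5 mm and 15 N. I'll try a small anticlockwise turn first and read the torque.

Request:
send_rows([
  [0, 0, 0, -0.04, 1],
  [0, 0, 0, -0.08, 1],
  [0, 0, 0, -0.12, 1],
  [0, 0, 0, -0.16, 1],
  [0, 0, 0, -0.2, 1],
  [0, 0, 0, -0.2, 1],
])

```text
time: 4.8
ee_pos: [0.5363, -0.0375, 0.187]
tcp_rot: [[-0.132, 0.991, 0.0], [0.991, 0.132, 0.0], [-0.0, 0.0, -1.0]]
ft_force: [0.0, -0.9, 1.9]
width: 0.0393
finger_force: 15.0
```

```bash
python3 - <<'E'
from h import *
s=telemetry.get_state()
print(s["time"],s["wrist_torque"],s["ft_force"],s["width"],np.round(s["tcp_rot"][:,0],3),s["qpos"][5],s["effort"][5])
w=get_image("wrist")
cv2.imwrite("pics/w3.png",cv2.resize(w[180:300,200:360],(800,600),interpolation=2))
E
```

```text
4.8 [-0.02441988 -0.09052419 -0.0085678 ] [ 0.01663783 -0.94195572  1.85478043] 0.03934238560395077 [-0.132  0.991 -0.   ] -17.969525080608623 -1.2282248586416245
```

View pics/w3.png

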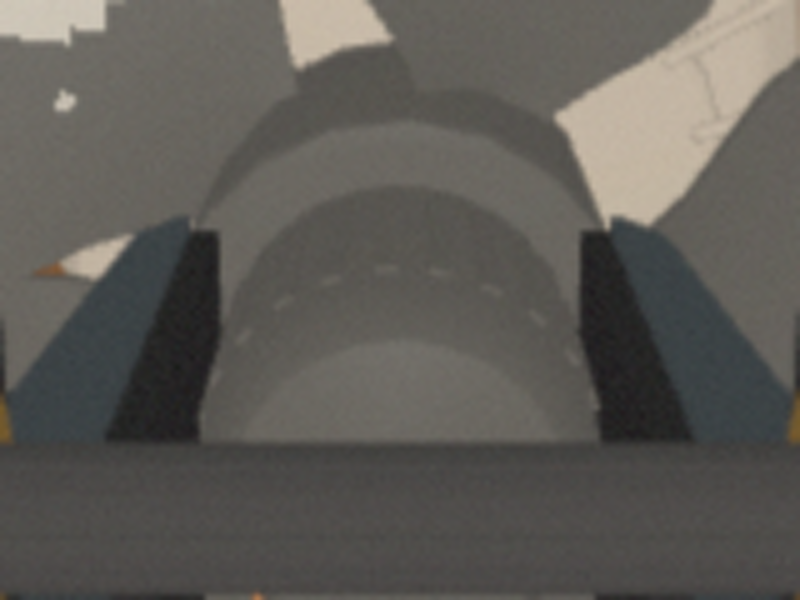

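The axial torque is only 0.009 N m after 11.5°. A stop with 15 N of grip would show several tenths. So the cap turns freely anticlockwise, and I'll carry on to about 119°. In the picture the cap is held centrally; the rod hides the pointer.

Request:
send_rows([
  [0, 0, 0, -0.06, 1],
  [0, 0, 0, -0.18, 1],
  [0, 0, 0, -0.3, 1],
  [0, 0, 0, -0.42, 1],
  [0, 0, 0, -0.54, 1],
  [0, 0, 0, -0.66, 1],
  [0, 0, 0, -0.78, 1],
  [0, 0, 0, -0.9, 1],
  [0, 0, 0, -1.02, 1],
  [0, 0, 0, -1.14, 1],
  [0, 0, 0, -1.26, 1],
  [0, 0, 0, -1.38, 1],
  [0, 0, 0, -1.5, 1],
  [0, 0, 0, -1.62, 1],
  [0, 0, 0, -1.74, 1],
  [0, 0, 0, -1.82, 1],
  [0, 0, 0, -1.87, 1],
  [0, 0, 0, -1.87, 1],
  [0, 0, 0, -1.87, 1],
])

```text
time: 6.75
ee_pos: [0.5361, -0.0377, 0.187]
tcp_rot: [[-0.909, -0.416, -0.0], [-0.416, 0.909, -0.0], [0.0, -0.0, -1.0]]
ft_force: [-3.6, -4.0, 4.8]
width: 0.0396
finger_force: 15.0
```

```bash
python3 - <<'E'
from h import *
s=telemetry.get_state()
print(s["time"],s["wrist_torque"],s["ft_force"],s["width"],np.round(s["tcp_rot"][:,0],3),s["qpos"][5],s["effort"][5])
E
```

```text
6.75 [-0.71348129  0.48736862  0.07825296] [-3.59149221 -3.97373289  4.82856334] 0.039613153231347946 [-0.909 -0.416  0.   ] -124.92839956292931 -0.10605449555441737
```

The total turn is 118.5° with little torque. I'll try a gentle lift.

Request:
send_rows([
  [0, 0, -1, 0, 1],
  [0, 0, -2, 0, 1],
  [0, 0, -4, 0, 1],
  [0, 0, -6, 0, 1],
  [0, 0, -6, 0, 1],
])

```text
time: 7.25
ee_pos: [0.5362, -0.0376, 0.193]
tcp_rot: [[-0.909, -0.417, -0.0], [-0.417, 0.909, -0.0], [0.0, -0.0, -1.0]]
ft_force: [-2.3, -4.7, 0.5]
width: 0.0393
finger_force: 15.0
```

```bash
python3 - <<'E'
from h import *
s=telemetry.get_state()
print(s["time"],s["wrist_torque"],s["ft_force"],s["width"],s["ee_pos"])
cv2.imwrite("pics/s2.png",cv2.resize(get_image("scene")[140:260,166:326],(800,600),interpolation=2))
E
```

```text
7.25 [-0.69195091  0.32600848  0.05359897] [-2.27398764 -4.6888052   0.52485624] 0.039283770714180745 [ 0.53615825 -0.03755224  0.19299384]
```

View pics/s2.png

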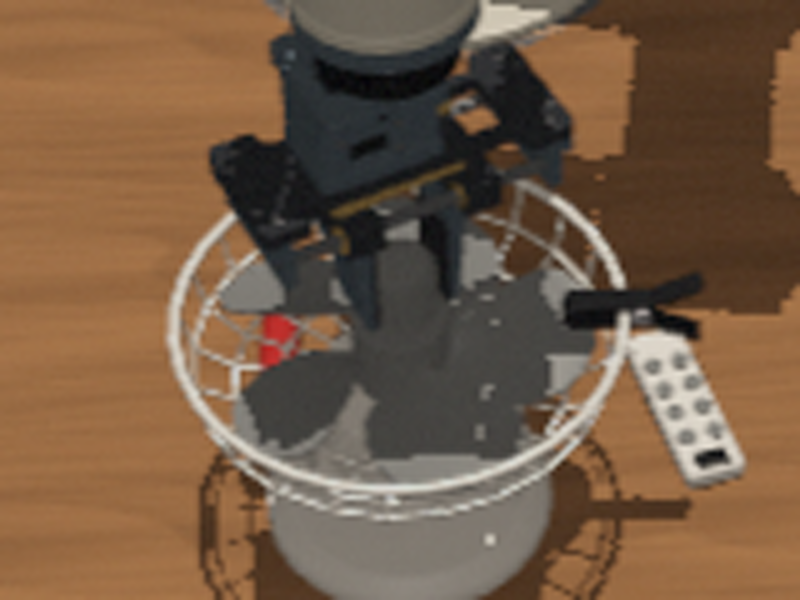

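There is no pull on the wrist and the cap appears to be rising with the jaws. I'll lift straight up, slowly at first.

Request:
send_rows([
  [0, 0, -3, 0, 1],
  [0, 0, -6, 0, 1],
  [0, 0, -9, 0, 1],
  [0, 0, -12, 0, 1],
  [0, 0, -16, 0, 1],
  [0, 0, -22, 0, 1],
  [0, 0, -30, 0, 1],
  [0, 0, -39, 0, 1],
  [0, 0, -49, 0, 1],
  [0, 0, -59, 0, 1],
  [0, 0, -69, 0, 1],
  [0, 0, -78, 0, 1],
  [0, 0, -86, 0, 1],
  [0, 0, -91, 0, 1],
  [0, 0, -94, 0, 1],
  [0, 0, -94, 0, 1],
  [0, 0, -94, 0, 1],
  [0, 0, -94, 0, 1],
  [0, 0, -94, 0, 1],
  [0, 0, -94, 0, 1],
])

```text
time: 9.3
ee_pos: [0.5362, -0.0374, 0.2867]
tcp_rot: [[-0.908, -0.418, -0.0], [-0.418, 0.908, 0.0], [0.0, 0.0, -1.0]]
ft_force: [-0.5, -0.0, 0.4]
width: 0.0394
finger_force: 15.0
```

```bash
python3 - <<'E'
from h import *
s=telemetry.get_state()
print(s["time"],s["wrist_torque"],s["ft_force"],s["width"],s["ee_pos"],np.abs(s["dq"]).max())
a=get_image("scene")[100:260,166:326]
w=get_image("wrist")[150:310,200:360]
cv2.imwrite("pics/e.png",np.hstack([cv2.resize(a,(400,400),interpolation=2),cv2.resize(w,(400,400),interpolation=2)]))
E
```

```text
9.3 [ 0.14030636 -0.17475512  0.05829666] [-0.45387214 -0.02302663  0.40200259] 0.03944399014317956 [ 0.53619585 -0.03743603  0.28672284] 0.06870425421398084
```

View pics/e.png

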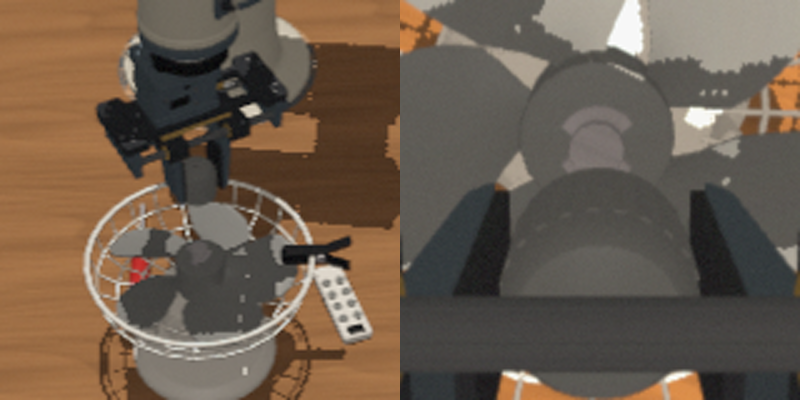

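The pictures show the cap held upright in the jaws about 10 cm above the hub. The metal shaft is now bare near (600,140), and nothing else has moved.

```bash
python3 -c "
from cell import *
print(hand_in())"
```

```text
the job is handed in; nothing more can be done
None
```

The cap came off anticlockwise (right-hand thread) after about 118°, and I handed in at 9.3 s with it held upright and still about 10 cm above the hub at 15 N; nothing else appears to have moved.

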